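# Load the leaf press heavy end down

## Robot

A 6-joint arm with a two-finger parallel gripper is mounted at the origin on the work surface. World frame = base frame: x ahead of the robot, y to its left, z up, the work surface at z = 0. Lengths are in mm, angles in rad, forces in N, time in s.
With the tool pointing down it reaches from about 400 to 925 mm from the base axis. Payload 3.4 kg.
Tool frame: the origin (TCP) lies at the very end of the fingers, on their centre line; the grasp point (between the pads) lies 19 mm behind it (robot.grip_point_offset is the distance from the TCP to the grasp point, in mm); z points along the fingers, y is the direction in which the jaws open and shut (so a half turn about z gives the same grasp; the last joint's range is limited). The gripper opens to 85 mm and grips with 20 to 120 N. Pads are 22 mm wide; open, the fingers measure 114 mm over their backs; the gripper's body (76 mm by 85 mm) begins 54 mm behind the grasp point. The pads swing forward as they close: fully open they stand 13 mm farther back than shut.
Start: joints at [-1.371, 0.307, 1.506, -0, 1.328, -0.073], TCP at [155.451, -553.594, 231.305] pointing down, gripper open.
Joint ranges: [-3.12, 3.12], [-1.05, 2.28], [0.14, 2.33], [-1.42, 4.57], [0.1, 2.73], [-2.68, 2.68]. Speed limits (rad/s): [2.57, 2.57, 3.14, 3.14, 3.14, 3.14].

## Interface

Orientations are given as a 3x3 rotation matrix whose columns are the frame's x, y, z axes.
In Python, from bench import robot gives the robot as it stands.
- The arm moves only by the shell command python3 -m handwheel 'ROWS' [FORCE]. ROWS is JSON, one flat list of numbers, 5 for each row, row after row: the gripper command: -1 is shut, 1 is fully open, values between are in proportion, then the shift along the tool's x, y, z in cm, then the turn about the tool's z in degrees. In form: [hand, x, y, z, twist, hand, x, y, z, twist, ...]. A call has 1 to 5 rows; each row is the pose to reach, as a shift and turn from the pose measured when the call began, along the tool's axes at that moment; what a row does not reach only later rows make up. A row lasts 1/12 s, in which the tool goes at most 41.7 mm and 7.16 degrees, less where a joint would pass 70% of its speed; a pose out of reach is approached as far as the arm can. A call with a gripper value outside its range is refused whole. The fingers move at their own pace and stop on an object; FORCE is the grip in N (left out, the last holds). Time passes only in rows, so rows that repeat a pose let the fingers close. It gives the time, the measured TCP pose, the force and the opening at its end, in the units of the state.
- robot.get_obs(): the state, without advancing time (a new reading comes with each control period).
- robot.get_image(name): name is "side" or "top" or "wrist"; returns a dict with "pixels" (384x512x3 uint8, red, green, blue), "K" (3x3 intrinsics, pixels), "cam_to_world" (4x4, takes a point from camera to world coordinates). Camera axes: x right, y down, z forward; pixel columns grow to the right and rows downward; lengths in mm; the calibration is good to about 2 mm. A picture is of the moment at which its call begins. There is no depth.
- robot.sign_off(): hands the job in, once; it reports no verdict.
The state is a dict: "time": time; "joint_pos": joint angles; "dq": joint speeds; "tau": joint torques, N m; "tcp_pos": TCP position; "orientation": TCP orientation; "ft_force": force on the tool from outside, world axes, zero at the start; "moment": the same for the moment, N m; "grip_width": finger opening in mm.
Only numpy, scipy, OpenCV 4.12 (cv2) and the standard library are available. Lean on these libraries where they do the work, as an engineer would, in place of code of your own. Each camera call takes 0.05 s, during which the arm holds its last target. There are 200 camera calls.

## Task

Lift the blue press weight by its wooden knob and let it hang for a moment to see which end sinks: that is its heavy end. Then lay it in the trough of the rocking leaf press with the heavy end over the red foot, so that the foot goes fully down onto the print and stays there, and let go. Set it down rather than dropping it, never let the press tip tail down, and leave the other things where they are.

Things in the scene. Friction and masses are not known exactly. Their poses are not given: they have to be found in the camera images.
- weight_mid (a point): The press weight: a loose blue bar 180 mm long (its x), 36 wide (y), 36 high (z), with black caps at both ends that look alike, 0.6 to 0.75 kg. A hidden slug makes one end heavy: it may be +x or -x and differs from start to start, and cannot be seen. This point is the bar's centre, half-way up (18 mm above its underside).
- handle_grip (a point): Centre of the weight's knob: a square light-wood block 28 x 28 mm, 30 mm tall (axes along those of the bar when upright), to be gripped on either pair of sides. It sits on a thin stem that swings on a hinge in the middle of the bar's top; the hinge axis runs along the bar's y, 44 mm above the bar's underside, and the knob centre lies 66 mm from the hinge (110 mm above the bar's underside). A weak spring keeps it upright while the bar lies on the table.
- handle (a joint): Swing of the knob about its hinge, rad, stops at -0.35 and +0.35, about 0 while the bar lies on the table. When the bar hangs from an upright knob this is the bar's tilt: positive means the bar's +x end hangs lower, negative its -x end; it goes to the stop within about a second.
- press: The leaf press, fixed: wooden base plate 220 mm (x) by 90 mm (y), origin under the plate's centre at table height, with two grey cheeks that carry the rocking trough on a brass axle along y, 85 mm above the table. The red foot and the white print plate with a green leaf are at its +x end; the tail is its -x end.
- trough (a point): Centre of the trough's inner floor, 12 mm above the axle; moves and tilts with the trough. The trough is a light-wood channel, inside 200 mm long (x) by 48 mm wide (y), walls 16 mm high; x points to the foot end, whose end wall is painted red.
- rocker (a joint): Tilt of the trough, rad: 0 level, +0.2 foot down on the print (stop), -0.2 tail down (stop). Unloaded, a weak spring keeps it near level; the weight in the trough tips it to the stop on the side of its heavy end.
- jar: Closed green glass jar, 68 mm wide, 80 mm tall. Bystander, loose; origin at its underside; leave it alone.
- bowl: Small open steel bowl, 100 mm wide, 45 mm tall. Bystander, loose; origin at its underside; leave it alone.
- stamp: Dark wooden printing stamp, 90 x 70 x 34 mm, indigo face up. Bystander, loose; origin at its underside; leave it alone.
- clamp: Red C-clamp lying flat, 160 mm long. Bystander, loose; origin at its underside; leave it alone.
- frame: Light-wood stretcher frame lying flat, 240 x 200 x 18 mm. Bystander, loose; origin at its underside; leave it alone.
- water: Clear water bottle, 64 mm wide, 200 mm tall. Bystander, loose; origin at its underside; leave it alone.
- brush: Brush lying on the table. Bystander, loose; origin at its underside; leave it alone.
Mind the look-alikes: they are no part of the job. Leave any green look-alike of the part that bears weight_mid alone.

How it is judged:
By the outcome, as a careful person would: the job done as asked, in the order asked, and still so for the second after the job is handed in, with the robot touching nothing.
It also fails if it takes over 42 s, if anything falls off the work surface, if the arm or the gripper's body presses on something with over 40 N, if the wrist force passes 120 N, or if a joint passes its speed limit or range.

## Working session

There is one attempt and no reset: what is moved stays moved. The work goes in short steps, Python scripts to look and compute and a shell command to move; the robot and the scene stay as the last step left them, time stands still between calls to the robot, and variables do not carry over. Pictures are saved under pics/ and viewed, about 8 in all and at most 12, crops included, and the job is handed in when it is done.

```bash
mkdir -p pics; cat > h.py <<'E'
import cv2,numpy as np
from bench import robot
np.set_printoptions(precision=1,suppress=True)
def snap(n,f):
    d=robot.get_image(n); cv2.imwrite('pics/'+f+'.png',d['pixels'][:,:,::-1]); np.savez('pics/'+f,K=d['K'],T=d['cam_to_world']); return d
def ray(f,u,v):
    d=np.load('pics/'+f+'.npz'); T=d['T']; r=T[:3,:3]@np.linalg.inv(d['K'])@[u,v,1]; return T[:3,3],r/np.linalg.norm(r)
def atz(f,u,v,z):
    o,r=ray(f,u,v); return o+r*(z-o[2])/r[2]
def tri(*obs):
    A=np.zeros((3,3));b=np.zeros(3);R=[ray(*o) for o in obs]
    for o,r in R: P=np.eye(3)-np.outer(r,r);A+=P;b+=P@o
    p=np.linalg.solve(A,b); return p,[np.linalg.norm((np.eye(3)-np.outer(r,r))@(p-o)) for o,r in R]
def proj(f,p):
    d=np.load('pics/'+f+'.npz'); q=np.linalg.inv(d['T'])@[*p,1]; q=d['K']@q[:3]; return q[:2]/q[2]
E
python3 - <<'E'
from h import *
for n in('top','side'): d=snap(n,n+'0'); print(d['cam_to_world'],d['K'][0,0])
a=np.vstack([cv2.imread('pics/top0.png')]); 
cv2.imwrite('pics/t0.png',cv2.resize(a,(800,600),interpolation=cv2.INTER_CUBIC))
cv2.imwrite('pics/s0.png',cv2.resize(cv2.imread('pics/side0.png'),(800,600),interpolation=cv2.INTER_CUBIC))
o=robot.get_obs(); print(o['time'],o['tcp_pos'],o['orientation'],o['grip_width'])
E
```

```text
[[  -0.    -1.     0.2  253.4]
 [  -1.     0.    -0.    24.3]
 [   0.    -0.2   -1.  1639.1]
 [   0.     0.     0.     1. ]] 467.58860597116416
[[ -0.8  -0.4   0.5  20.6]
 [ -0.6   0.5  -0.6 680.2]
 [  0.   -0.7  -0.7 848.8]
 [  0.    0.    0.    1. ]] 378.432558594902
0.1 [ 155.3 -552.9  230.5] [[ 1.   0.3 -0. ]
 [ 0.3 -1.   0. ]
 [ 0.  -0.  -1. ]] 85.27995195347067
```

View pics/t0.png

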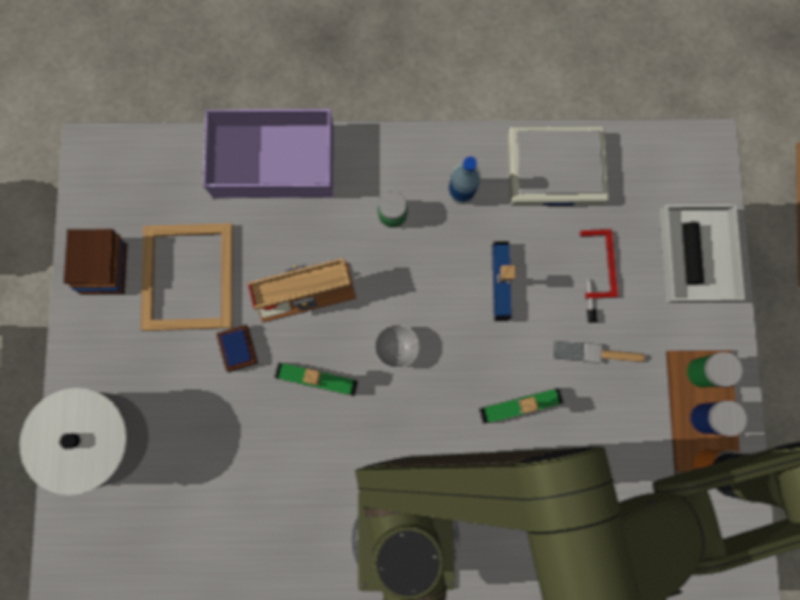

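View pics/s0.png

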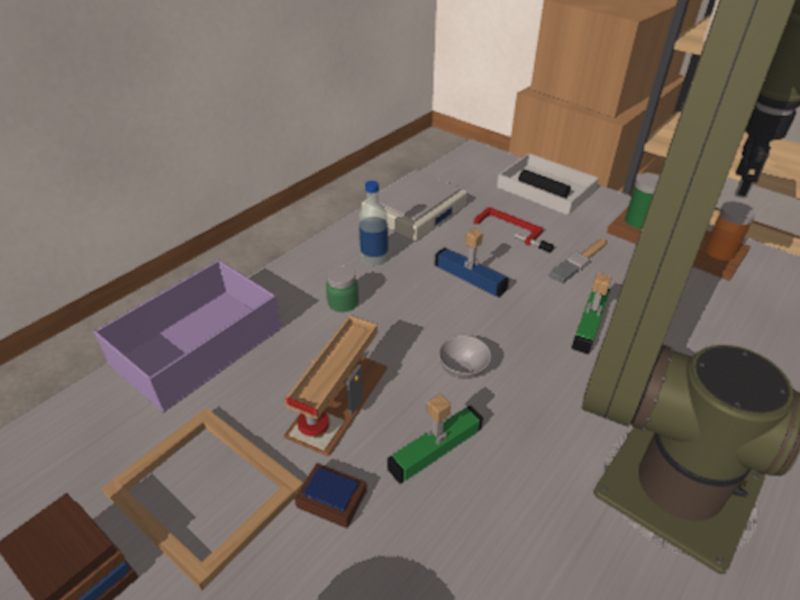

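Top view (800x600 scale): the blue bar runs from (501,243) to (502,318) with its knob at (508,272). The press is at (302,288), red foot end left at (252,297). Two green look-alikes lie nearer the robot. Side view: blue knob at (474,238), trough from red end (308,405) to tail (360,325).

```bash
python3 - <<'E'
from h import *
s=1.5625
def t(n,a,b): print(n,*tri(('top0',a[0]/s,a[1]/s),('side0',b[0]/s,b[1]/s)))
t('knob',(508,272),(474,238))
# blue bar colour masks
im=cv2.imread('pics/top0.png'); hsv=cv2.cvtColor(im,cv2.COLOR_BGR2HSV)
m=cv2.inRange(hsv,(100,120,50),(125,255,255)); 
n,l,st,c=cv2.connectedComponentsWithStats(m)
for i in range(1,n):
  if st[i,4]>60: print(st[i],c[i],atz('top0',*c[i],36))
print('bar ends', atz('top0',501/s,242/s,36),atz('top0',502/s,318/s,36))
t('redtopcorner near', (257,311),(302,411)); t('redtop far',(249,287),(290,403))
t('tail near',(355,283),(377,323));t('tail far',(347,261),(350,318))
E
python3 - <<'E'
from h import *
a=cv2.imread('pics/top0.png')[150:220,150:340]; b=cv2.imread('pics/side0.png')[135:300,170:340]
a=cv2.resize(a,None,fx=4,fy=4,interpolation=cv2.INTER_CUBIC); cv2.imwrite('pics/tc.png',a)
b=cv2.resize(b,None,fx=3.5,fy=3.5,interpolation=cv2.INTER_CUBIC); cv2.imwrite('pics/sc.png',b)
E
```

```text
knob [ 560.9 -224.6  108.2] [np.float64(2.5529058278124013), np.float64(2.552905827812382)]
[316 156  10  20 150] [320.  163.6] [ 615.6 -218.5   36. ]
[317 181  10  21 197] [321.3 191.4] [ 516.4 -219.8   36. ]
[142 212  18  21 255] [150.6 222.2] [414.6 370.1  36. ]
[443 259  13  18 151] [448.8 267.5] [ 251.2 -643.9   36. ]
bar ends [ 647.  -221.9   36. ] [ 473.9 -218.3   36. ]
redtopcorner near [495.7 320.8 101. ] [np.float64(13.709303280342423), np.float64(13.709303280342445)]
redtop far [535.5 329.5 101.6] [np.float64(1.2655665669448182), np.float64(1.2655665669449454)]
tail near [544.  104.8 106.4] [np.float64(1.883430283843666), np.float64(1.8834302838435972)]
tail far [593.7 122.7 101.7] [np.float64(2.5232842068132433), np.float64(2.523284206813487)]
```

View pics/tc.png

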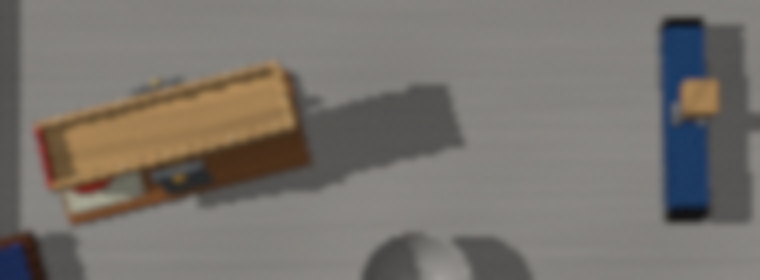

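View pics/sc.png

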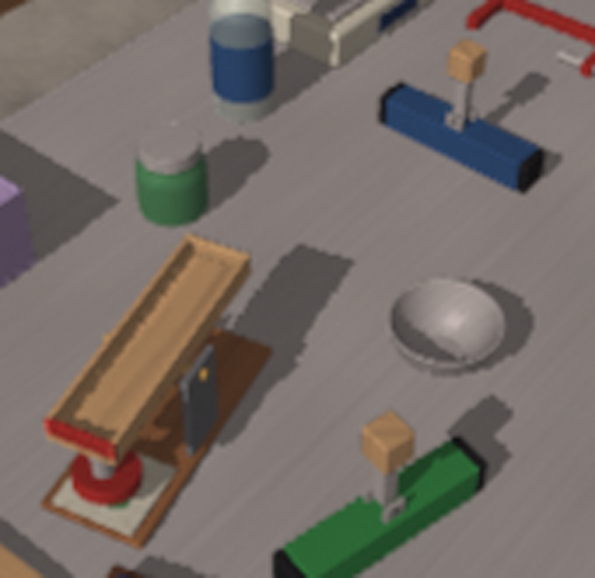

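Crops: the trough rim's corners are in top crop (36,125),(50,190),(279,62),(300,130) and in side crop (47,422),(115,455),(192,236),(250,258). The trough looks about level, and the knob is upright at top crop (700,97).

```bash
python3 - <<'E'
from h import *
def t(n,a,b):
    p,e=tri(('top0',150+a[0]/4,150+a[1]/4),('side0',170+b[0]/3.5,135+b[1]/3.5)); print(n,p,e[0]); return p
rf=t('rf',(36,125),(47,422));rn=t('rn',(50,190),(115,455));tf=t('tf',(279,62),(192,236));tn=t('tn',(300,130),(250,258))
c=(rf+rn+tf+tn)/4; d=(rf+rn-tf-tn)/2; print('rim c',c,'len',np.linalg.norm(d),'ang',np.degrees(np.arctan2(d[1],d[0])), 'dz',d[2])
for P in (rf,rn,tf,tn): pass
q=[atz('top0',150+a/4,150+b/4,113) for a,b in((36,125),(50,190),(279,62),(300,130))]
d=(q[0]+q[1]-q[2]-q[3])/2; print('at z113',np.array(q),np.mean(q,0),np.degrees(np.arctan2(d[1],d[0])),np.linalg.norm(d))
k=t('knobtop c',(700,95),(466,47))
print(atz('top0',150+700/4,150+96/4,125))
# bar ends: top face
A=t('b far',(682,20),(393,90)); B=t('b near',(687,217),(530,152))
print(atz('top0',150+683/4,150+19/4,36),atz('top0',150+686/4,150+217/4,36))
E
```

```text
rf [542.7 329.9 105.6] 1.5961165660480825
rn [488.1 317.6 100.8] 2.1502292880265674
tf [592.5 127.  111.4] 2.6139168868869116
tn [538.5 111.6 107.2] 1.0563485149974916
rim c [540.5 221.5 106.2] len 210.5562346852509 ang 103.77163856454766 dz -6.130055010838149
at z113 [[542.6 329.4 113. ]
 [488.  316.5 113. ]
 [594.4 128.3 113. ]
 [536.5 110.8 113. ]] [540.4 221.3 113. ] 103.84732740985834 209.5145353753696
knobtop c [ 559.5 -220.8  126.4] 1.2583729530395196
[ 560.1 -220.4  125. ]
b far [ 644.1 -223.    34.5] 3.1766097361978374
b near [ 471.7 -217.9   44.6] 1.609296535791546
[ 647.5 -222.3   36. ] [ 471.4 -218.9   36. ]
```

```bash
cat >> h.py <<'E'
def go(x,y,z,psi):
    o=robot.get_obs(); R=np.array(o['orientation']); p=np.array(o['tcp_pos']); c=np.degrees(np.arctan2(R[1,0],R[0,0]))
    print('t %.2f'%o['time'],'tcp',p,'psi %.1f'%c,'w %.1f'%o['grip_width'],'F',np.array(o['ft_force']),'zz',R[2]); print('need cm',np.round(R.T@(np.array([x,y,z])-p)/10,2),'twist %.1f'%-((psi-c+180)%360-180))
E
python3 -c "
from h import *
go(560,-220.5,200,88.9)"
```

```text
t 0.10 tcp [ 155.3 -552.9  230.5] psi 15.7 w 85.3 F [-0.4 -0.7  0.4] zz [ 0. -0. -1.]
need cm [ 48.  -21.1   3.1] twist -73.2
```

```bash
python3 -m handwheel '[1,3.2,-1.4,0,-6, 1,6.4,-2.8,0,-12, 1,9.6,-4.2,0,-18, 1,12.8,-5.6,0,-24, 1,16,-7,0,-30]' 60; python3 -c "
from h import *
go(560,-220.5,200,88.9)"
```

```text
time: 0.52
tcp_pos: [291.1, -440.9, 230.2]
orientation: [[0.695, 0.719, -0.001], [0.719, -0.695, 0.003], [0.001, -0.002, -1.0]]
ft_force: [1.2, -0.5, 0.4]
grip_width: 85.3
t 0.52 tcp [ 291.1 -440.9  230.2] psi 45.9 w 85.3 F [ 1.2 -0.5  0.4] zz [ 0. -0. -1.]
need cm [34.5  4.   3. ] twist -43.0
```

```bash
python3 -m handwheel '[1,3.5,0.4,0,-6, 1,7,0.8,0,-12, 1,10.5,1.2,0,-18, 1,14,1.6,0,-24, 1,17.5,2,0,-30]'; python3 -c "
from h import *
go(560,-220.5,200,88.9)"
```

```text
time: 0.93
tcp_pos: [428.0, -327.5, 230.0]
orientation: [[0.238, 0.971, -0.001], [0.971, -0.238, 0.003], [0.003, -0.002, -1.0]]
ft_force: [0.1, -0.8, -1.0]
grip_width: 85.5
t 0.93 tcp [ 428.  -327.5  230. ] psi 76.2 w 85.5 F [ 0.1 -0.8 -1. ] zz [ 0. -0. -1.]
need cm [13.5 10.3  3. ] twist -12.7
```

```bash
python3 -m handwheel '[1,3.4,2.6,0,-4, 1,6.8,5.2,0,-8, 1,10.2,7.8,0,-12.5, 1,13.5,10.3,0,-12.7, 1,13.5,10.3,0,-12.7]'; python3 - <<'E'
from h import *
d=snap('wrist','w1')
go(560,-220.5,91,88.9)
cv2.imwrite('pics/w1b.png',cv2.resize(cv2.imread('pics/w1.png'),(768,576)))
E
```

```text
time: 1.35
tcp_pos: [565.3, -216.2, 229.7]
orientation: [[0.013, 1.0, 0.002], [1.0, -0.013, 0.006], [0.006, 0.002, -1.0]]
ft_force: [0.4, -1.0, -0.1]
grip_width: 85.6
t 1.40 tcp [ 563.4 -217.5  229.4] psi 89.2 w 85.4 F [ 0.6 -0.2  0.2] zz [ 0. -0. -1.]
need cm [-0.4 -0.3 13.8] twist 0.3
```

View pics/w1b.png

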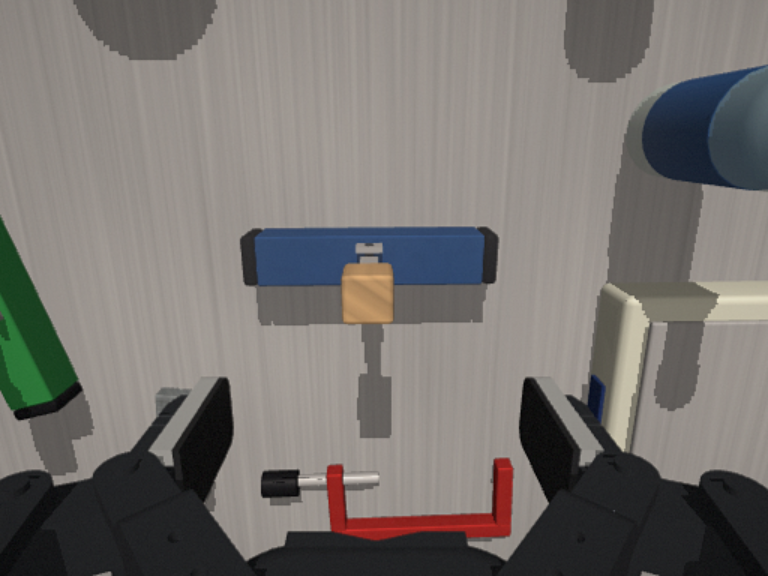

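The wrist view shows the knob top centred at about (368,293), bar end caps at (250,257) and (490,254), all square to the jaws.

```bash
python3 - <<'E'
from h import *
print(atz('w1',368/1.5,294/1.5,125), tri(('w1',368/1.5,294/1.5),('top0',325,174),('side0',170+466/3.5,135+47/3.5)))
a=atz('w1',262/1.5,232/1.5,36)-atz('w1',478/1.5,231/1.5,36);print(np.degrees(np.arctan2(-a[1],-a[0])))
print((atz('w1',258/1.5,285/1.5,36)+atz('w1',482/1.5,283/1.5,36))/2,(atz('w1',258/1.5,231/1.5,36)+atz('w1',482/1.5,229/1.5,36))/2)
E
```

```text
[ 562.5 -218.2  125. ] (array([ 560.4, -220.2,  125.3]), [np.float64(2.8818393152895467), np.float64(0.43739443621100366), np.float64(2.4682631718312993)])
-0.5854003111599902
[ 562.4 -239.    36. ] [ 563.1 -200.6   36. ]
```

```bash
python3 -m handwheel '[1,-0.3,-0.2,3,0, 1,-0.3,-0.2,6,0, 1,-0.3,-0.2,9,0, 1,-0.3,-0.2,11,0, 1,-0.3,-0.2,12.5,0]'; python3 -c "
from h import *
go(561,-220,90,89.1)"
```

```text
time: 1.82
tcp_pos: [558.4, -220.1, 101.6]
orientation: [[0.014, 1.0, -0.005], [1.0, -0.014, 0.006], [0.006, -0.005, -1.0]]
ft_force: [0.1, 0.1, 0.2]
grip_width: 85.7
t 1.82 tcp [ 558.4 -220.1  101.6] psi 89.2 w 85.7 F [0.1 0.1 0.2] zz [ 0. -0. -1.]
need cm [0.  0.3 1.2] twist 0.1
```

```bash
python3 -m handwheel '[1,0,0.2,0.8,0, 1,0,0.2,1.2,0, 0.5,0,0.2,1.2,0, 0,0,0.2,1.2,0, -0.3,0,0.2,1.2,0]' 40;  python3 -m handwheel '[-1,0,0,0,0, -1,0,0,0,0, -1,0,0,0,0, -1,0,0,0,0, -1,0,0,0,0]' 60; python3 -m handwheel '[-1,0,0,0,0, -1,0,0,0,0, -1,0,0,0,0]' 80;python3 -c "
from h import *
go(561,-220,90,89.1)"
```

```text
time: 2.23
tcp_pos: [561.1, -220.7, 90.8]
orientation: [[0.015, 1.0, -0.003], [1.0, -0.015, 0.005], [0.005, -0.003, -1.0]]
ft_force: [-0.3, 1.2, -0.4]
grip_width: 52.0
time: 2.65
tcp_pos: [561.7, -221.2, 92.4]
orientation: [[0.014, 1.0, -0.001], [1.0, -0.014, 0.004], [0.004, -0.001, -1.0]]
ft_force: [-1.2, -1.3, 6.2]
grip_width: 27.4
time: 2.9
tcp_pos: [561.6, -221.1, 92.5]
orientation: [[0.014, 1.0, -0.001], [1.0, -0.014, 0.004], [0.004, -0.001, -1.0]]
ft_force: [-0.8, -0.2, -0.0]
grip_width: 27.0
t 2.90 tcp [ 561.6 -221.1   92.5] psi 89.2 w 27.0 F [-0.8 -0.2 -0. ] zz [ 0. -0. -1.]
need cm [ 0.1 -0.1  0.2] twist 0.1
```

```bash
python3 -m handwheel '[-1,0,0,-1,0, -1,0,0,-2.5,0, -1,0,0,-4.5,0, -1,0,0,-6.5,0, -1,0,0,-8.5,0]'; python3 -m handwheel '[-1,0,0,-2,0, -1,0,0,-4,0, -1,0,0,-5.5,0, -1,0,0,-6.5,0, -1,0,0,-6.5,0]'; for i in 1 2 3; do python3 -m handwheel '[-1,0,0,0,0, -1,0,0,0,0, -1,0,0,0,0, -1,0,0,0,0, -1,0,0,0,0]' |tail -2; done; python3 - <<'E'
from h import *
snap('side','s2');snap('wrist','w2')
go(561,-220,250,89.1)
a=cv2.imread('pics/s2.png')[60:240,220:400];b=cv2.imread('pics/w2.png')
cv2.imwrite('pics/c2.png',np.hstack([cv2.resize(a,(384,384)),cv2.resize(b,(416,384))]))
E
```

```text
time: 3.32
tcp_pos: [560.5, -220.8, 177.4]
orientation: [[0.014, 1.0, -0.004], [1.0, -0.014, 0.005], [0.005, -0.005, -1.0]]
ft_force: [0.3, -0.5, -5.5]
grip_width: 27.2
time: 3.73
tcp_pos: [561.6, -221.5, 244.6]
orientation: [[0.014, 1.0, -0.001], [1.0, -0.014, 0.004], [0.004, -0.002, -1.0]]
ft_force: [0.9, -0.3, -5.6]
grip_width: 26.6
ft_force: [0.7, 0.7, -5.8]
grip_width: 26.9
ft_force: [0.6, -0.7, -6.0]
grip_width: 26.8
ft_force: [0.7, 0.2, -6.3]
grip_width: 27.0
t 5.08 tcp [ 561.2 -221.3  243.5] psi 89.2 w 26.7 F [ 0.1 -0.4 -5.6] zz [ 0. -0. -1.]
need cm [ 0.1 -0.  -0.7] twist 0.1
```

View pics/c2.png

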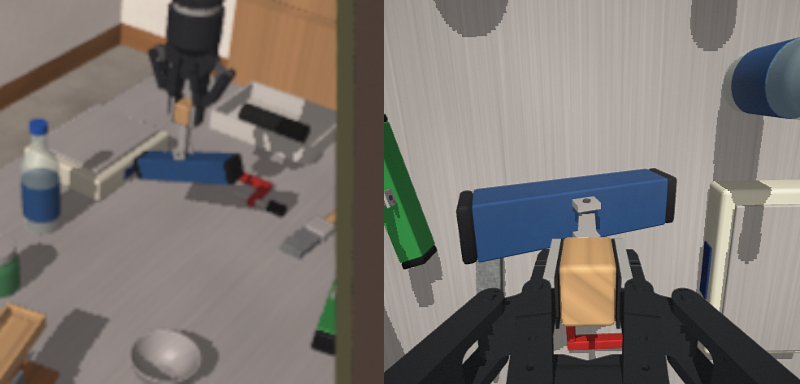

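The wrist view shows the image-right (world +x, far) end smaller and lower, with the left cap raised. In the side view the far end has sunk too: the bar is level in the picture, where it sloped before. So the heavy end is the far end, and it goes towards the foot (yaw +104.8°).

```bash
python3 -m handwheel '[-1,1,0,-1,-3, -1,2.5,0,-2,-7, -1,4.5,0,-3,-12, -1,6.5,0,-3,-17, -1,8.5,0,-3,-22]'; python3 -c "
from h import *
go(538,232,272,194)"
```

```text
time: 5.5
tcp_pos: [563.0, -136.0, 275.0]
orientation: [[-0.365, 0.931, -0.001], [0.931, 0.365, 0.004], [0.004, 0.0, -1.0]]
ft_force: [0.0, -0.2, -6.7]
grip_width: 26.6
t 5.50 tcp [ 563. -136.  275.] psi 111.4 w 26.6 F [ 0.  -0.2 -6.7] zz [ 0.  0. -1.]
need cm [35.2 11.1  0.4] twist -82.6
```

```bash
python3 -m handwheel '[-1,2,0.6,0,-5, -1,4,1.2,0,-10, -1,6,1.8,0,-15, -1,8,2.4,0,-20, -1,10,3,0,-25]'; python3 -c "
from h import *
go(538,232,272,194)"
```

```text
time: 5.92
tcp_pos: [554.3, -30.9, 275.6]
orientation: [[-0.727, 0.686, -0.001], [0.686, 0.727, 0.004], [0.003, 0.002, -1.0]]
ft_force: [-0.1, 0.4, -6.2]
grip_width: 27.1
t 5.92 tcp [554.3 -30.9 275.6] psi 136.6 w 27.1 F [-0.1  0.4 -6.2] zz [ 0.  0. -1.]
need cm [19.2 18.   0.5] twist -57.4
```

```bash
python3 -m handwheel '[-1,1.5,1.4,0,-5, -1,3,2.8,0,-10, -1,4.5,4.2,0,-15, -1,6,5.6,0,-20, -1,7.5,7,0,-25]'; python3 -c "
from h import *
go(538,232,272,194)"
```

```text
time: 6.33
tcp_pos: [547.6, 72.4, 276.1]
orientation: [[-0.95, 0.311, -0.0], [0.311, 0.95, 0.004], [0.001, 0.003, -1.0]]
ft_force: [0.1, -0.6, -6.3]
grip_width: 26.6
t 6.33 tcp [547.6  72.4 276.1] psi 161.9 w 26.6 F [ 0.1 -0.6 -6.3] zz [ 0.  0. -1.]
need cm [ 5.9 14.9  0.5] twist -32.1
```

```bash
python3 -m handwheel '[-1,0.7,1.8,0,-5, -1,1.4,3.6,0,-10, -1,2.1,5.4,0,-15, -1,2.8,7.2,0,-19, -1,3.5,8.8,0,-23]'; python3 -c "
from h import *
go(538,232,272,194)"
```

```text
time: 6.75
tcp_pos: [541.7, 168.2, 276.6]
orientation: [[-0.996, -0.089, 0.0], [-0.089, 0.996, 0.004], [-0.001, 0.004, -1.0]]
ft_force: [1.0, 0.3, -6.8]
grip_width: 26.7
t 6.75 tcp [541.7 168.2 276.6] psi -174.9 w 26.7 F [ 1.   0.3 -6.8] zz [-0.  0. -1.]
need cm [-0.2  6.4  0.5] twist -8.9
```

```bash
python3 -m handwheel '[-1,0,1.8,0,-4, -1,-0.1,3.4,0,-7, -1,-0.2,5,0,-8.9, -1,-0.2,6,0,-8.9, -1,-0.2,6.4,0,-8.9]' >/dev/null; python3 -m handwheel '[-1,0,0,0,0, -1,0,0,0,0, -1,0,0,0,0, -1,0,0,0,0, -1,0,0,0,0]'>/dev/null;  python3 - <<'E'
from h import *
snap('wrist','w3');snap('top','t3')
go(538,232,240,194)
a=cv2.imread('pics/t3.png')[130:230,130:260];b=cv2.imread('pics/w3.png')
cv2.imwrite('pics/c3.png',np.hstack([cv2.resize(b,(576,432)),cv2.resize(a,(224,432))])) if 0 else cv2.imwrite('pics/c3.png',cv2.resize(b,(800,600),interpolation=cv2.INTER_CUBIC))
E
```

```text
t 7.68 tcp [538.  233.  276.9] psi -166.0 w 26.9 F [ 0.2  0.7 -5.7] zz [-0.  0. -1.]
need cm [ 0.  -0.1  3.7] twist -0.0
```

View pics/c3.png

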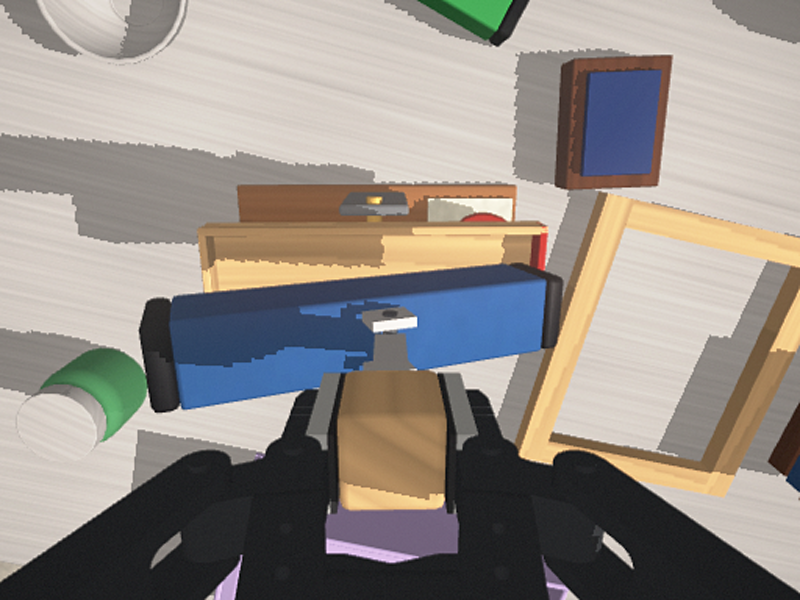

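The wrist view shows the heavy (lower) end at right over the red end wall. The near trough rim runs from (198,227) to (547,222), and the base plate edge from (237,185) to (515,184). I'll check the alignment in numbers.

```bash
python3 - <<'E'
from h import *
s=1.5625
def w(u,v,z): return atz('w3',u/s,v/s,z)
A=w(198,227,113);B=w(548,222,113); d=B-A; print('near outer rim',A,B,np.linalg.norm(d),np.degrees(np.arctan2(d[1],d[0])))
C=w(237,185,10);D=w(515,184,10); d=D-C; print('base edge',C,D,np.linalg.norm(d),np.degrees(np.arctan2(d[1],d[0])))
u=np.array([-.2385,.971]);n=np.array([.971,.2385])
for P in(A,B,C,D): q=P[:2]-[540.5,221.4]; print('along %.1f across %.1f'%(q@u,q@n))
# predicted rims corners in t3-independent check: project estimated trough corners
for a,b in((105,-28),(-105,-28)): print(proj('w3',[*(np.array([540.5,221.4])+a*u+b*n),113])*s)
# hinge bracket top centre; expected
p=np.array(robot.get_obs()['tcp_pos'])[:2]; print('hinge exp px',proj('w3',[*p,276.9+19-66])*s)
E
```

```text
near outer rim [540.4 116.5 113. ] [487.9 316.6 113. ] 206.91459073729698 104.69537380929125
base edge [526.1 108.2  10. ] [473.7 316.7  10. ] 214.92682842323785 104.09309214764305
along -101.9 across -25.2
along 105.0 across -28.4
along -106.4 across -41.0
along 108.5 across -42.1
[547.9 222.7]
[192.2 222.2]
hinge exp px [390.9 340.9]
```

```bash
python3 -c "
from h import *
go(540.4,232.6,222,194)"; python3 -m handwheel '[-1,-0.2,0,0.8,0, -1,-0.2,0,2,0, -1,-0.2,0,3.4,0, -1,-0.2,0,4.6,0, -1,-0.2,0,5.3,0]' >/dev/null; python3 -m handwheel '[-1,0,0,0,0, -1,0,0,0,0]' >/dev/null; python3 -c "
from h import *
go(540.4,232.6,187,194)"
```

```text
t 7.68 tcp [538.  233.  276.9] psi -166.0 w 26.9 F [ 0.2  0.7 -5.7] zz [-0.  0. -1.]
need cm [-0.2 -0.1  5.5] twist -0.0
t 8.27 tcp [538.6 232.9 220.9] psi -166.0 w 27.2 F [ 0.8  0.8 -5.9] zz [ 0.  0. -1.]
need cm [-0.2 -0.1  3.4] twist -0.0
```

```bash
python3 -m handwheel '[-1,-0.2,0,0.3,0, -1,-0.2,0,0.6,0, -1,-0.2,0,0.9,0, -1,-0.2,0,1.2,0, -1,-0.2,0,1.5,0]' >/dev/null; python3 -m handwheel '[-1,0,0,0,0, -1,0,0,0,0, -1,0,0,0,0]' >/dev/null; python3 - <<'E'
from h import *
snap('side','s4');snap('top','t4')
go(540.4,232.6,187,194)
a=cv2.imread('pics/s4.png')[170:310,160:300];b=cv2.imread('pics/t4.png')[140:240,140:240]
cv2.imwrite('pics/c4.png',np.hstack([cv2.resize(x,(400,400),interpolation=cv2.INTER_CUBIC) for x in(a,b)]))
E
```

```text
t 9.03 tcp [540.8 233.6 206.1] psi -166.0 w 26.8 F [ 0.3  0.1 -6.7] zz [ 0.  0. -1.]
need cm [ 0.1 -0.1  1.9] twist -0.0
```

View pics/c4.png

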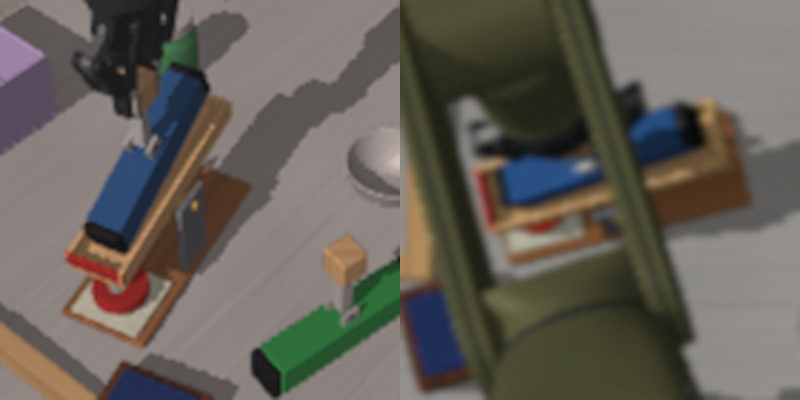

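Both views show the heavy end inside the channel at the foot end. The trough walls are visible either side of it, and the tail end is raised but over the channel. Lowering on.

```bash
for i in 1 2; do python3 -m handwheel '[-1,0,0,0.2,0, -1,0,0,0.4,0, -1,0,0,0.6,0, -1,0,0,0.8,0, -1,0,0,0.9,0]' | grep -A1 -E 'tcp|ft'; done;  python3 -m handwheel '[-1,0,0,0,0, -1,0,0,0,0]'; python3 - <<'E'
from h import *
snap('side','s5')
go(540.4,232.6,187,194)
a=cv2.imread('pics/s5.png')[150:310,140:300]
cv2.imwrite('pics/c5.png',cv2.resize(a,(560,560),interpolation=cv2.INTER_CUBIC))
E
```

```text
tcp_pos: [540.9, 233.6, 197.0]
orientation: [[-0.97, -0.241, -0.003], [-0.241, 0.97, 0.003], [0.002, 0.004, -1.0]]
ft_force: [0.4, -0.7, -4.1]
grip_width: 26.7
tcp_pos: [541.3, 233.7, 188.5]
orientation: [[-0.97, -0.241, -0.002], [-0.241, 0.97, 0.003], [0.001, 0.004, -1.0]]
ft_force: [-0.8, -1.1, 5.9]
grip_width: 27.0
time: 10.03
tcp_pos: [541.2, 233.7, 188.6]
orientation: [[-0.97, -0.241, -0.002], [-0.241, 0.97, 0.003], [0.001, 0.004, -1.0]]
ft_force: [-0.7, -0.7, -1.7]
grip_width: 26.8
t 10.08 tcp [541.2 233.7 188.6] psi -166.0 w 26.7 F [ 0.7  0.2 -1.3] zz [ 0.  0. -1.]
need cm [ 0.1 -0.1  0.2] twist -0.0
```

View pics/c5.png

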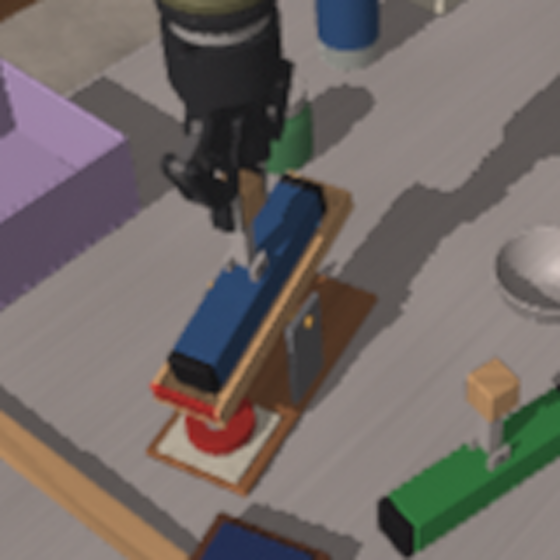

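The bar lies in the trough, the foot is down on the print, and the wrist force is only 1.3 N, so the weight is borne by the press. Releasing.

```bash
python3 -m handwheel '[-0.3,0,0,0,0, -0.2,0,0,0,0, -0.1,0,0,0,0, 0.1,0,0,0,0, 0.4,0,0,0,0]'; python3 -m handwheel '[0.6,0,0,0,0, 0.6,0,0,0,0, 0.6,0,0,0,0, 0.6,0,0,-0.5,0, 0.6,0,0,-1.5,0]'|tail -2;  python3 -m handwheel '[0.6,0,0,-2,0, 0.6,0,0,-4,0, 0.6,0,0,-7,0, 0.6,0,0,-10,0, 0.6,0,0,-13,0]'; python3 -m handwheel '[0.6,3,0,-1,0, 0.6,6,0,-2,0, 0.6,9,0,-2,0, 0.6,12,0,-2,0, 0.6,12,0,-2,0]' | head -2; python3 - <<'E'
from h import *
snap('side','s6'); snap('top','t6')
go(540.4,232.6,187,194)
a=cv2.imread('pics/s6.png')[150:310,140:300];b=cv2.imread('pics/t6.png')
cv2.imwrite('pics/c6.png',np.hstack([cv2.resize(a,(360,360),interpolation=cv2.INTER_CUBIC),cv2.resize(b,(440,360))]))
E
```

```text
time: 10.5
tcp_pos: [541.5, 233.9, 188.9]
orientation: [[-0.97, -0.241, -0.001], [-0.241, 0.97, 0.004], [0.0, 0.004, -1.0]]
ft_force: [0.0, -0.3, 0.0]
grip_width: 57.4
ft_force: [-0.1, 0.0, 0.2]
grip_width: 68.4
time: 11.33
tcp_pos: [540.9, 233.0, 335.5]
orientation: [[-0.97, -0.241, -0.003], [-0.241, 0.97, 0.003], [0.003, 0.004, -1.0]]
ft_force: [0.7, 0.5, -0.0]
grip_width: 68.6
time: 11.75
tcp_pos: [418.9, 202.6, 357.5]
t 11.85 tcp [423.7 203.9 357.4] psi -166.0 w 68.2 F [ 0.8 -0.9 -0.1] zz [-0.  0. -1.]
need cm [-12.   -0.1  17.1] twist -0.0
```

View pics/c6.png

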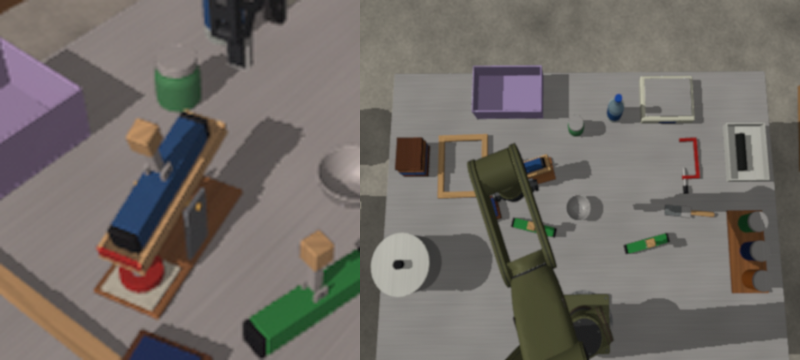

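Released: the knob stands on the bar in the trough, the red foot is on the print, and the bystanders are unchanged. A numeric check of the tilt comes before handing in.

```bash
python3 - <<'E'
from h import *
u=np.array([-.2385,.971,0]);n=np.array([.971,.2385,0]);z=np.array([0,0,1.]);c=np.array([540.8,221.5,85])
for t in(0,.1,.2):
  X=u*np.cos(t)-z*np.sin(t);Z=u*np.sin(t)+z*np.cos(t)
  print(t,[ ((proj('s6',c+a*X+b*n+28*Z)-[140,150])*2.25).round() for a,b in((105,28),(105,-28),(-105,28),(-105,-28))])
a=cv2.imread('pics/s6.png').astype(int);b=cv2.imread('pics/s5.png').astype(int);
print('foot region diff s5/s6',abs(a-b)[250:290,180:225].mean())
E
```

```text
0 [array([ 95., 233.]), array([139., 251.]), array([189., 116.]), array([228., 129.])]
0.1 [array([ 95., 241.]), array([138., 258.]), array([187., 112.]), array([227., 125.])]
0.2 [array([ 96., 247.]), array([139., 265.]), array([185., 108.]), array([225., 121.])]
foot region diff s5/s6 4.3566666666666665
```

The observed corners (about (100,248), (138,267) and (226,122)) match the 0.2 rad prediction, which means the foot is fully down.

```bash
python3 -m handwheel '[0.6,0,0,0,0, 0.6,0,0,0,0, 0.6,0,0,0,0, 0.6,0,0,0,0, 0.6,0,0,0,0]' | tail -2; python3 -c "
from bench import robot
print(robot.sign_off())"
```

```text
ft_force: [0.3, 0.6, -0.3]
grip_width: 68.5
the job is handed in; nothing more can be done
None
```

The blue weight is lying in the trough with its heavy end over the red foot. The foot is fully down on the print, and the job is handed in.

- **Heavy end:** I lifted the weight by its knob and let it hang for about 1.3 s. The end farther from the robot sank, in both the wrist and side views, so I turned that end towards the foot.
- **Placing:** I lowered it heavy end first, so the trough tipped only foot down in the pictures I took. The wrist force stayed under about 7 N in every reading. I let go only once the press was carrying the weight, then backed the arm away.
- **Last checks:** The trough corners in the side view match a tilt of about +0.2 rad, which is foot on the print. The bystanders looked unmoved. The gripper was open and clear, with no wrist force beyond noise, at about 12 s of the 42 s allowed.
- **Small disagreements:** The wrist and fixed cameras differed by about 2–3 mm on the knob and the trough. I split the difference, which was within the 6 mm side clearance.

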